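# Seat the tube block in the datum corner and hold it there

### The arm

A 6-joint arm with a two-finger parallel gripper is mounted at the origin on a cart in front of the work surface, level with it; the furniture and walls round the work are solid. World frame = base frame: x ahead of the robot, y to its left, z up, the work surface at z = 0. Lengths are in m, angles in rad, forces in N, time in s.
With the tool pointing down it reaches from about 0.325 to 0.775 m from the base axis. Payload 9.3 kg.
Tool frame: the origin (TCP) lies between the finger pads; the fingertips stand 17 mm ahead of it and the grasp point (between the pads) lies 2 mm behind it; z points along the fingers, y is the line along which they close (so a half turn about z gives the same grasp; the last joint's range is limited). The gripper opens to 85 mm and grips with 20 to 120 N. Pads are 22 mm wide; open, the fingers measure 114 mm over their backs; the gripper's body (76 mm by 85 mm) begins 54 mm behind the grasp point. The pads swing forward as they close: fully open they stand 13 mm farther back than shut.
Start: joints at [1.042, 0.259, 0.021, 1.334, 0, 1.418], TCP at [0.202, 0.512, 0.248] pointing down, gripper open.
Joint ranges: [-3.04, 3.04], [-0.91, 1.82], [-1.04, 1.36], [-1.92, 1.95], [-1.52, 1.45], [-3.14, 3.14]. Speed limits (rad/s): [2.22, 2.22, 2.79, 3.14, 3.14, 3.14].

### API

Orientations are given as a unit quaternion [w, x, y, z].
In Python, from workcell import status, optics, hand_in, outline_of gives the robot as it stands.
- The arm moves only by the tool move_arm, never from a script. Its argument "plan" is a list of rows, each an object of numbers: "dx", "dy", "dz": the shift along the world's x, y, z in mm; "ax", "ay", "az": the turn, a rotation vector about the world's x, y, z in rad; "fingers": the closure, from 0 (fully open) to 1 (shut). In form: [{"dx": .., "dy": .., "dz": .., "ax": .., "ay": .., "az": .., "fingers": ..}, ...]. A call has 1 to 10 rows; each row is the pose to reach, as a shift and turn from the pose commanded when the call began; what a row does not reach only later rows make up. A row lasts 1/12 s, in which the tool goes at most 41.7 mm and 7.16 degrees, less where a joint would pass 70% of its speed; a pose out of reach is approached as far as the arm can. A call with a gripper value outside its range is refused whole. The fingers move at their own pace and stop on an object; "squeeze" is the grip in N (left out, the last holds). Time passes only in rows, so rows that repeat a pose let the fingers close. It gives the time, the measured TCP pose, the force, the opening and the grip force at its end, in the units of the state.
- status.sense(): the state, without advancing time (a new reading comes with each control period).
- optics.capture(name): name is "scene" or "side" or "wrist"; returns a dict with "color" (480x640x3 uint8, red, green, blue), "K" (3x3 intrinsics, pixels), "position" and "orientation" of the camera in the world. Camera axes: x right, y up, looking along -z (the intrinsics and any distortion apply to the point x, -y, -z); pixel columns grow to the right and rows downward; lengths in m; the calibration is good to about 2 mm. A picture is of the moment at which its call begins. There is no depth.
- hand_in(): hands the job in; it is judged then, once.
Trained networks look in the newest picture that a camera, given by its name, has taken for a name from the list of things; names that differ only in an ending like _2 or _b are one class to them, and where a whole thing is asked for, a point or a joint stands for the part that bears it (a point fixed in the world has none). Each returns a list of dicts, best first, with "p" (0 to 1); they miss things now and then, are a little off and sometimes report something else, mostly with a low value. They report only what shows in the picture. A call takes as long as a camera call. They do not tell look-alikes from the thing itself.
- outline_of(label, camera): "mask" (480x640 bool, what is visible of it) and "rect" ([left, top, right, bottom] in pixels, round what is visible of it).
The state is a dict: "t": time; "qpos": joint angles; "qvel": joint speeds; "effort": joint torques, N m; "position": TCP position; "orientation": TCP orientation; "wrist_force": force on the tool from outside, world axes, zero at the start; "torque": the same for the moment, N m; "finger_gap": finger opening in m; "gripper_force": force on a finger pad.
Only numpy, scipy, OpenCV 4.12 (cv2) and the standard library are available. Lean on these libraries where they do the work, as an engineer would, in place of code of your own. Each camera call takes 0.05 s, during which the arm holds its last target. There are 200 camera calls.

### The job

Pick up the aluminium tube block and set it down flat on the plate of the corner nest, clear of both fences, turned so that its notched corner faces the corner where the fences meet. Then push it home into that corner so that it is still flat on the plate and bears squarely and firmly on both fences at once, without ramming it, and finish while still holding it pressed there with the gripper: do not let go. Leave the timer, the petri dish and the carton where they are.

Things in the scene. Friction and masses are not known exactly. Their poses are not given: they have to be found in the camera images.
- tube_block: Loose aluminium block, 50 (x) x 80 (y) x 55 (z) mm, about 0.4 kg, with six open wells in its top. Origin: centre of the underside of the full 50 x 80 outline; z up. One upright corner, at -x +y, has a square notch 14 x 14 mm cut out over the full height. Starts standing on the bench, turned by anything from -1.3 to 0.5 rad about the vertical. Grip it across the 50 mm width (x), near the middle of its length.
- block_key (a point): Where the notched corner of the block would be if it were not cut: block frame (-25, +40, 0) mm. When the block is home this point coincides with nest_corner.
- nest: Fixed corner nest: a grey plate 130 (x) x 150 (y) x 8 mm lying on the bench, with two low straight steel fences standing on it, at right angles. Origin: centre of its underside, z up; it may be turned up to 0.4 rad and lie left or right of the block. It does not move when pushed.
- nest_corner (a point): Point on the plate's top (8 mm above the bench) where the inner faces of the two fences meet: nest frame (-53, +63, 8) mm. The block belongs on its +x, -y side, long side along nest y: the block's origin then lies at nest frame (-28, +23, 8) mm with the same yaw as the nest.
- near_fence: Steel fence along the nest's -x edge (the one nearer the robot), 12 mm thick, 150 mm long in nest y; its top is 14 mm above the plate, 22 mm above the bench. Its inner face (facing nest +x) is at nest x = -53 mm; the block's long -x face bears on it. Origin: centre of its underside.
- side_fence: Steel fence along the nest's +y edge, 12 mm thick, 118 mm long in nest x; its top is 14 mm above the plate, 22 mm above the bench. Its inner face (facing nest -y) is at nest y = +63 mm; the block's short +y face bears on it. Origin: centre of its underside.
- timer: Bystander: small bench timer, 62 x 66 x 20 mm, loose, behind the work. Origin: centre of its underside.
- petri: Bystander: closed petri dish, 94 mm across, 14 mm high, loose, behind the work. Origin: centre of its underside.
- film_box: Bystander: carton 52 x 125 x 52 mm, loose, behind the work. Origin: centre of its underside.
Mind the look-alikes: they are no part of the job. There is more than one size of the nest; the one meant has the size given above.

How it is judged:
On the way:
1. the tube block stands flat on the nest's plate, notched corner towards the fences' corner, touching neither fence (at least 2 mm clear of each) (x of block_key in the frame of nest_corner between 0.002 and 0.075 m and y of block_key in the frame of nest_corner between -0.07 and -0.002 m and x of tube_block in the frame of nest_corner above 0.01 m and y of tube_block in the frame of nest_corner below -0.03 m and angle between tube_block's own z axis and vertical below 0.05 rad and contact force between tube_block and near_fence below 0.1 N and contact force between tube_block and side_fence below 0.1 N and contact force between tube_block and nest above 0.3 N), for 0.1 s.
At the end, for the whole second after the job is handed in: Through the last second the gripper still touches the block and presses it with more than 2 N against each of the two fences; the block stands flat on the plate (within 3 mm and 0.05 rad), square to the fences within 0.04 rad, its notched corner within 4 mm of the fences' corner, at rest (contact force between tube_block and near_fence above 2 N and contact force between tube_block and side_fence above 2 N and contact force between the fingers and tube_block above 1 N and horizontal distance between block_key and nest_corner below 0.004 m and angle between the x axis of tube_block and the x axis of nest, either way round below 0.04 rad and angle between tube_block's own z axis and vertical below 0.05 rad and z of tube_block in the frame of nest_corner between -0.003 and 0.003 m and linear speed of tube_block below 0.01 m/s); the arm keeps its last pose, push and grip.
It fails at once if the block is rammed or pressed against a fence with more than 60 N (contact force between tube_block and near_fence above 60 N or contact force between tube_block and side_fence above 60 N).
It fails at once if the timer, petri dish or carton is moved more than 20 mm (distance of any of timer, petri, film_box from where it was at the start of the episode above 0.02 m).
It also fails if it takes over 58 s, if anything falls off the work surface, if the arm or the gripper's body presses on something with over 40 N, if the wrist force passes 120 N, or if a joint passes its speed limit or range.

## Working session

There is one attempt and no reset: what is moved stays moved. The work goes in short steps, Python scripts to look and compute and a tool call to move; the robot and the scene stay as the last step left them, time stands still between calls to the robot, and variables do not carry over. Pictures are saved under pics/ and viewed, at most 10 in all, crops included, and the job is handed in when it is done.

Besides the shell and the picture viewer there is one more tool, called after "Request:" as name(argument=value, ...) on one line, values as JSON. move_arm: Moves the arm, as the interface text tells. Its arguments: {"type":"object","properties":{"plan":{"type":"array","items":{"type":"object","properties":{"dx":{"type":"number"},"dy":{"type":"number"},"dz":{"type":"number"},"ax":{"type":"number"},"ay":{"type":"number"},"az":{"type":"number"},"fingers":{"type":"number"}}}},"squeeze":{"type":"number"}},"required":["plan"]}

```bash
mkdir -p pics
python3 - <<'E'
from workcell import status, optics, outline_of
import cv2, numpy as np, pickle
d={}
for c in ["scene","side"]:
    r=optics.capture(c); d[c]=r
    cv2.imwrite(f"pics/{c}0.png",r["color"][:,:,::-1])
    print(c,r["K"].tolist(),r["position"],r["orientation"],[k for k in r])
    for l in ["tube_block","nest"]:
        for o in outline_of(l,c): 
            d.setdefault((c,l),[]).append(o); print(l,o["p"],o["rect"])
pickle.dump(d,open("d.pkl","wb"))
s=status.sense();print(s["t"],s["position"],s["orientation"],s["finger_gap"],s["wrist_force"])
E
```

```text
scene [[441.0516970092403, 0.0, 322.368151906225], [0.0, 441.0516970092403, 237.65514460888068], [0.0, 0.0, 1.0]] [-0.09504217 -1.07267405  0.58569071] [ 0.81509178  0.50188884 -0.15123316 -0.24670125] ['color', 'K', 'position', 'orientation']
tube_block 0.55 [345.3, 275.2, 382.2, 311.9]
tube_block 0.19 [291.0, 239.0, 321.1, 257.3]
nest 0.97 [284.0, 238.7, 360.9, 280.6]
nest 0.63 [212.7, 211.3, 241.9, 226.4]
side [[555.2672213444823, 0.0, 324.34752869775105], [0.0, 555.2672213444823, 244.30631672464403], [0.0, 0.0, 1.0]] [ 0.1820758  -1.32945242  0.7763398 ] [ 0.86025576  0.48817373 -0.06282778 -0.13303799] ['color', 'K', 'position', 'orientation']
tube_block 0.77 [300.4, 296.1, 342.1, 341.4]
nest 0.67 [248.6, 204.5, 267.8, 218.1]
nest 0.55 [276.9, 252.5, 351.1, 301.4]
0.3 [0.20184804 0.51155116 0.24808421] [-4.47618212e-05  1.86794530e-01  9.82398985e-01 -1.91871524e-04] 0.0851386818427292 [-0.36418895 -0.61150114 -0.37368386]
```

Run:
```python
import cv2
a=cv2.imread("pics/side0.png")[190:360,210:400]
cv2.imwrite("pics/side0c.png",cv2.resize(a,None,fx=3.5,fy=3.5,interpolation=cv2.INTER_CUBIC))
a=cv2.imread("pics/scene0.png")[190:340,200:400]
cv2.imwrite("pics/scene0c.png",cv2.resize(a,None,fx=4,fy=4,interpolation=cv2.INTER_CUBIC))
```

```text
(no output)
```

View pics/side0.png

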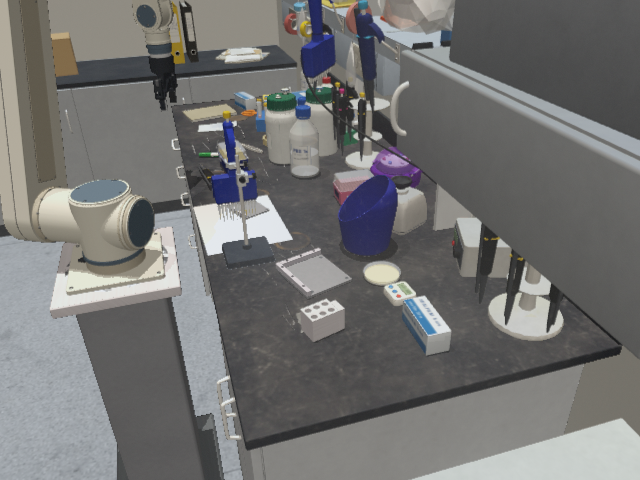

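View pics/side0c.png

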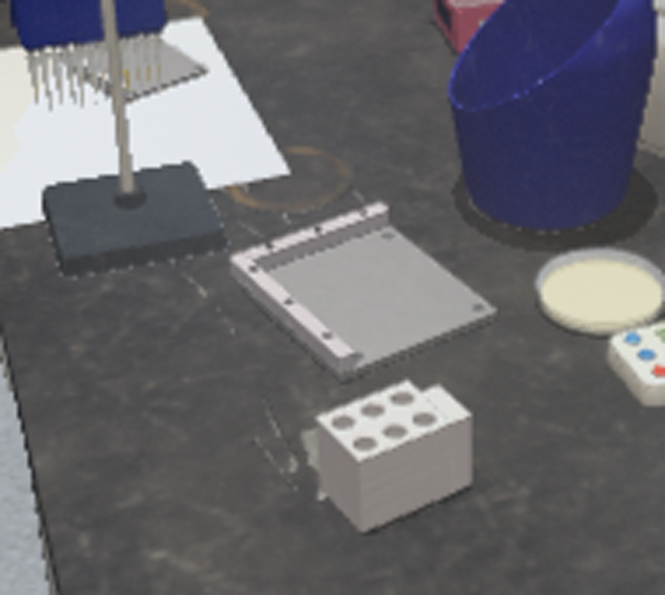

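View pics/scene0c.png

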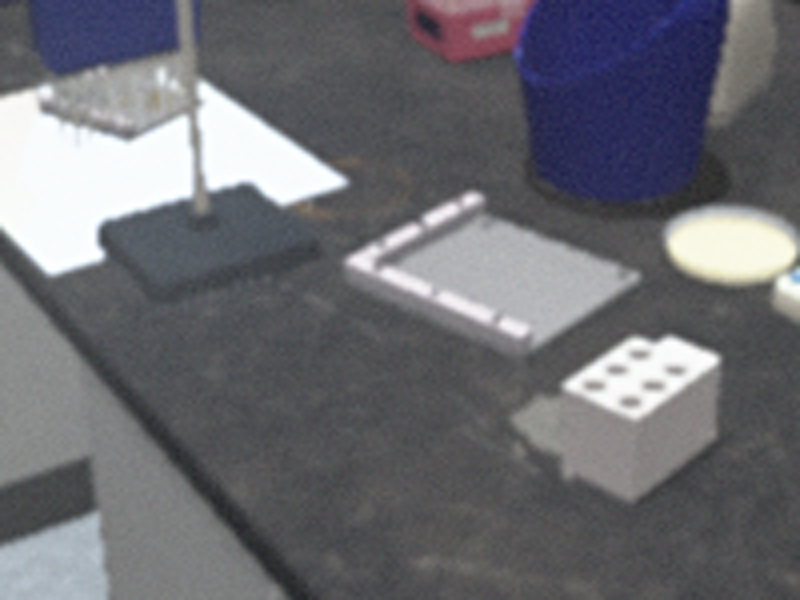

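The side view shows one block at (320,320), with its notch on the far side near (330,298). The nest that fits the description is at (314,272), with fences on its left and far edges. A smaller look-alike plate lies on the paper at (257,211). The timer is at (400,292), the petri dish at (382,273) and the carton at (426,325). I choose the block at (320,320) and the nest at (314,272), and fit both models in both views to check their sizes.

```bash
cat > h.py <<'E'
import numpy as np, cv2
from scipy.spatial.transform import Rotation as R
from scipy.optimize import least_squares
def proj(c,P):
    q=np.array(c["orientation"]); p=R.from_quat(q[[1,2,3,0]]).inv().apply(P-np.array(c["position"]))
    p=p*[1,-1,-1]; u=p@np.array(c["K"]).T; return u[:,:2]/u[:,2:]
def place(x,M):
    M=np.array(M,float)/1000; c,s=np.cos(x[2]),np.sin(x[2])
    return np.c_[x[0]+c*M[:,0]-s*M[:,1], x[1]+s*M[:,0]+c*M[:,1], M[:,2]+(x[3] if len(x)>3 else 0)]
def fit(obs,x0):  # obs: list of (cam, model pts mm, pixels)
    f=lambda x:np.concatenate([(proj(c,place(x,M))-np.array(U)).ravel() for c,M,U in obs])
    r=least_squares(f,x0,loss="soft_l1"); return r.x,f(r.x).reshape(-1,2)
E
cat > m1.py <<'E'
import pickle; from h import *
d=pickle.load(open("d.pkl","rb"))
S=lambda a:np.array(a)/3.5+[210,190]-.36
C=lambda a:np.array(a)/4+[200,190]-.37
B=[(-25,-40,55),(25,-40,55),(25,40,55),(-25,26,55),(-11,26,55),(-11,40,55),(25,-40,0),(25,40,0)]
bs=[(318,415),(357,460),(472,408),(405,380),(420,392),(440,385),(365,530),(470,487)]
bc=[(562,383),(637,418),(720,355),(632,337),(650,348),(678,337),(632,502),(717,438)]
x,r=fit([(d["side"],B,S(bs)),(d["scene"],B,C(bc))],[.5,0,-1]); print(x,r.round(1).tolist())
Ns=[(-65,75,22),(65,63,22),(-53,-75,22),(65,-75,8)]; ns=[(233,260),(388,212),(362,355),(495,306)]
Nc=[(-65,75,22),(65,63,22),(65,75,22),(65,-75,8)]; nc=[(347,262),(487,205),(475,193),(640,275)]
x,r=fit([(d["side"],Ns,S(ns)),(d["scene"],Nc,C(nc))],[.5,.2,0]); print(x,r.round(1).tolist())
E
python3 m1.py
```

```text
[ 0.43486138 -0.42690251 -1.29677459] [[-0.5, 0.5], [0.7, 0.0], [0.1, 1.4], [0.9, -0.0], [0.1, -0.2], [-0.2, -0.4], [-0.7, 0.6], [0.7, -0.9], [-0.0, 0.4], [-0.4, 0.0], [0.0, 0.5], [0.4, -0.1], [0.9, -0.7], [-2.5, -0.4], [-0.1, 0.0], [-0.6, 0.0]]
[ 0.47169905 -0.22763086  0.30937912] [[-0.8, -0.0], [0.6, -0.5], [-0.5, -0.4], [2.1, 1.4], [-0.1, 0.3], [-0.5, -1.7], [-0.8, 0.1], [1.7, 0.2]]
```

```bash
cat > m2.py <<'E'
import pickle; from h import *
d=pickle.load(open("d.pkl","rb"))
def ray(c,u,z):
    c=d[c];p=np.linalg.inv(c["K"])@[*u,1];q=c["orientation"]
    v=R.from_quat(q[[1,2,3,0]]).apply(p*[1,-1,-1]); o=c["position"]; return o+v*(z-o[2])/v[2]
for n,u,z in [("stand",(246,245),.01),("standnear",(250,265),0),("blue",(235,200),0),("petri",(382,275),0),("timer",(400,294),0),("carton",(426,340),0)]: print(n,ray("side",u,z).round(3))
b=ray("side",(246,245),.01)
for z in (.1,.2,.3,.4,.5,.6): print(z,proj(d["side"],np.array([[b[0],b[1],z]])).round(0),proj(d["scene"],np.array([[b[0],b[1],z]])).round(0))
E
python3 m2.py
```

```text
stand [ 0.335 -0.041  0.01 ]
standnear [ 0.33  -0.126  0.   ]
blue [0.353 0.261 0.   ]
petri [ 0.633 -0.277  0.   ]
timer [ 0.643 -0.364  0.   ]
carton [ 0.629 -0.531  0.   ]
0.1 [[243. 215.]] [[244. 215.]]
0.2 [[239. 180.]] [[241. 180.]]
0.3 [[235. 142.]] [[238. 143.]]
0.4 [[230. 101.]] [[234. 101.]]
0.5 [[225.  57.]] [[230.  57.]]
0.6 [[220.   9.]] [[226.   8.]]
```

View pics/scene0.png

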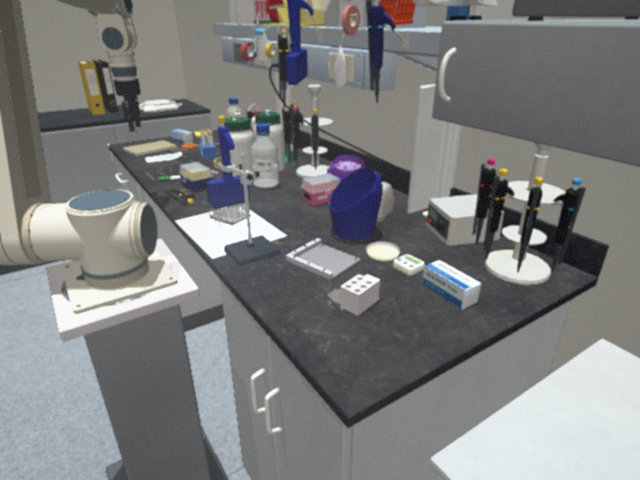

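The scene view confirms the stand's rod at (248,160–240), about 0.28 m tall, and the blue pipettor at (225,180), both on the direct path. I will go up and over them.

Request:
move_arm(plan=[{"dz": 40}, {"dz": 80}, {"dz": 120}, {"dz": 160}, {"dz": 200}, {"dz": 240}, {"dz": 240, "dx": 30, "dy": -25}, {"dz": 240, "dx": 60, "dy": -50, "az": 0.1}, {"dz": 240, "dx": 90, "dy": -75, "az": 0.2}, {"dz": 240, "dx": 120, "dy": -100, "az": 0.3}])

```text
validation failed for argument at $.pl...
```

Request:
move_arm(plan=[{"dx": 30, "dy": -25}, {"dx": 60, "dy": -50}, {"dx": 85, "dy": -80}, {"dx": 105, "dy": -115}, {"dx": 125, "dy": -150}, {"dx": 140, "dy": -185}, {"dx": 155, "dy": -220}, {"dx": 165, "dy": -260}, {"dx": 175, "dy": -300}, {"dx": 180, "dy": -340}])

```text
validation failed for argument at $.pl...
```

Request:
move_arm(plan=[{"dx": 0, "dy": 0, "dz": 80, "ax": 0, "ay": 0, "az": 0, "fingers": 0}, {"dx": 0, "dy": 0, "dz": 160, "ax": 0, "ay": 0, "az": 0, "fingers": 0}, {"dx": 0, "dy": 0, "dz": 240, "ax": 0, "ay": 0, "az": 0, "fingers": 0}, {"dx": 0, "dy": 0, "dz": 240, "ax": 0, "ay": 0, "az": 0, "fingers": 0}, {"dx": 0, "dy": 0, "dz": 240, "ax": 0, "ay": 0, "az": 0, "fingers": 0}, {"dx": 0, "dy": 0, "dz": 240, "ax": 0, "ay": 0, "az": 0, "fingers": 0}, {"dx": 30, "dy": -25, "dz": 240, "ax": 0, "ay": 0, "az": 0.1, "fingers": 0}, {"dx": 60, "dy": -50, "dz": 240, "ax": 0, "ay": 0, "az": 0.2, "fingers": 0}, {"dx": 90, "dy": -75, "dz": 240, "ax": 0, "ay": 0, "az": 0.3, "fingers": 0}, {"dx": 120, "dy": -100, "dz": 240, "ax": 0, "ay": 0, "az": 0.4, "fingers": 0}])

```text
t: 1.13
position: [0.3224, 0.4102, 0.4866]
orientation: [0.001, -0.015, 1.0, 0.001]
wrist_force: [0.4, 1.2, -1.0]
finger_gap: 0.0853
gripper_force: 0.0
```

Request:
move_arm(plan=[{"dx": 30, "dy": -25, "dz": 0, "ax": 0, "ay": 0, "az": 0, "fingers": 0}, {"dx": 60, "dy": -50, "dz": 0, "ax": 0, "ay": 0, "az": 0, "fingers": 0}, {"dx": 85, "dy": -80, "dz": 0, "ax": 0, "ay": 0, "az": 0, "fingers": 0}, {"dx": 105, "dy": -115, "dz": 0, "ax": 0, "ay": 0, "az": 0, "fingers": 0}, {"dx": 125, "dy": -150, "dz": 0, "ax": 0, "ay": 0, "az": 0, "fingers": 0}, {"dx": 140, "dy": -185, "dz": 0, "ax": 0, "ay": 0, "az": 0, "fingers": 0}, {"dx": 155, "dy": -220, "dz": 0, "ax": 0, "ay": 0, "az": 0, "fingers": 0}, {"dx": 165, "dy": -260, "dz": 0, "ax": 0, "ay": 0, "az": 0, "fingers": 0}, {"dx": 175, "dy": -300, "dz": 0, "ax": 0, "ay": 0, "az": 0, "fingers": 0}, {"dx": 180, "dy": -340, "dz": 0, "ax": 0, "ay": 0, "az": 0, "fingers": 0}])

```text
t: 1.97
position: [0.5022, 0.0692, 0.4859]
orientation: [0.0, -0.012, 1.0, 0.001]
wrist_force: [1.8, 0.6, -0.3]
finger_gap: 0.085
gripper_force: 0.0
```

Request:
move_arm(plan=[{"dx": 0, "dy": -40, "dz": 0, "ax": 0, "ay": 0, "az": 0, "fingers": 0}, {"dx": -2, "dy": -80, "dz": 0, "ax": 0, "ay": 0, "az": 0, "fingers": 0}, {"dx": -5, "dy": -120, "dz": 0, "ax": 0, "ay": 0, "az": 0, "fingers": 0}, {"dx": -10, "dy": -160, "dz": 0, "ax": 0, "ay": 0, "az": 0, "fingers": 0}, {"dx": -15, "dy": -200, "dz": -10, "ax": 0, "ay": 0, "az": 0, "fingers": 0}, {"dx": -20, "dy": -240, "dz": -20, "ax": 0, "ay": 0, "az": 0.05, "fingers": 0}, {"dx": -25, "dy": -275, "dz": -40, "ax": 0, "ay": 0, "az": 0.1, "fingers": 0}, {"dx": -30, "dy": -310, "dz": -60, "ax": 0, "ay": 0, "az": 0.15, "fingers": 0}, {"dx": -35, "dy": -345, "dz": -80, "ax": 0, "ay": 0, "az": 0.2, "fingers": 0}, {"dx": -40, "dy": -380, "dz": -100, "ax": 0, "ay": 0, "az": 0.25, "fingers": 0}])

```text
t: 2.8
position: [0.4608, -0.3105, 0.3856]
orientation: [0.001, -0.138, 0.99, 0.001]
wrist_force: [1.6, 0.4, 0.9]
finger_gap: 0.0854
gripper_force: 0.0
```

Run:
```python
from workcell import status, optics, outline_of
import cv2, pickle
r=optics.capture("wrist"); pickle.dump(r,open("w1.pkl","wb"))
cv2.imwrite("pics/w1.png",r["color"][:,:,::-1])
from h import *
s=status.sense();print(s["t"],s["position"],s["orientation"],s["qpos"],r["position"])
for l in ["tube_block","nest"]:
    print(l,[(o["p"],o["rect"]) for o in outline_of(l,"wrist")])
B=[(-25,-40,55),(25,-40,55),(25,40,55),(-25,26,55),(-11,26,55),(-11,40,55)]
print(proj(r,place([.4349,-.4269,-1.297],B)).round(0).tolist())
N=[(-53,63,22),(-65,75,22),(65,63,22),(-53,-75,22),(65,-75,8)]
print(proj(r,place([.4717,-.2276,.309],N)).round(0).tolist())
```

```text
2.85 [ 0.45988255 -0.31550366  0.38040281] [-0.00178095 -0.13825564  0.99039258  0.00217924] [-7.51757476e-01  2.77918943e-01  3.80749164e-01  1.67925530e+00
 -2.71427093e-05 -1.02915836e+00] [ 0.39793892 -0.32780106  0.51140815]
tube_block [(0.87, [214.9, 107.9, 263.1, 174.8]), (0.69, [420.8, 169.0, 438.8, 258.4])]
nest [(0.98, [324.6, 160.2, 440.4, 259.8]), (0.45, [633.7, 218.9, 638.5, 259.4])]
[[250.0, 107.0], [207.0, 107.0], [213.0, 176.0], [253.0, 165.0], [241.0, 165.0], [242.0, 176.0]]
[[425.0, 169.0], [434.0, 160.0], [421.0, 255.0], [319.0, 173.0], [322.0, 255.0]]
```

View pics/w1.png

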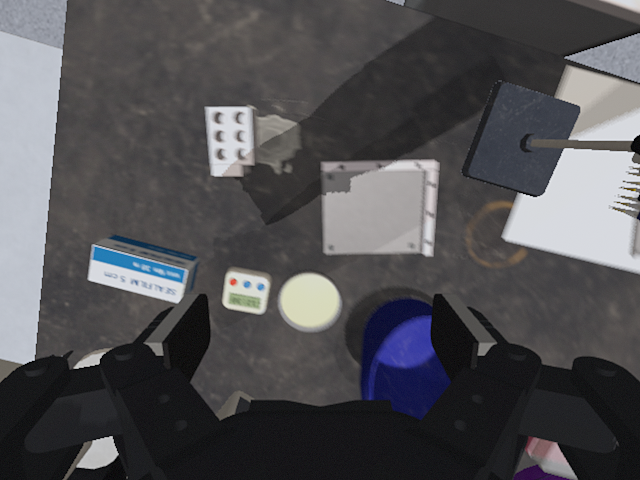

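The wrist view shows the block at (232,140), notch at the lower right (248,170), and the nest at (380,207), fence corner at (428,168). Both match the predictions within a few pixels. One enlarged crop will refine the corners.

Run:
```python
import cv2,numpy as np
a=cv2.imread("pics/w1.png")
f=lambda x0,y0,w,h,s:cv2.resize(a[y0:y0+h,x0:x0+w],None,fx=s,fy=s,interpolation=cv2.INTER_CUBIC)
L=f(195,95,70,100,5); Rr=f(310,150,140,120,3)
o=np.zeros((500,800,3),np.uint8); o[:,:350]=L; o[:360,360:780]=Rr
cv2.imwrite("pics/w1c.png",o)
```

```text
(no output)
```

View pics/w1c.png

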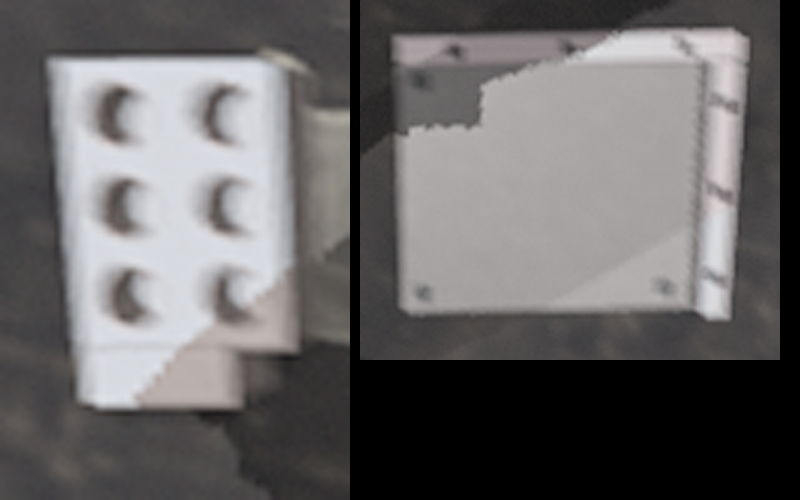

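```bash
cat > m3.py <<'E'
exec(open("m1.py").read().replace("print","(lambda *a:0)"))
w=pickle.load(open("w1.pkl","rb"))
bw=np.array([(282,60),(48,58),(80,405),(298,352),(243,350),(243,407)])/5+[195,95]-.4
nw=np.array([(745,30),(707,62),(732,318),(393,33),(397,63),(402,312)])/3+[190,150]-.33
Nw=[(-65,75,22),(-53,63,22),(65,75,22),(-65,-75,22),(-53,-75,22),(65,-75,8)]
for all_ in (0,1):
    o=[(w,B[:6],bw)]+([(d["side"],B,S(bs)),(d["scene"],B,C(bc))] if all_ else [])
    x,r=fit(o,[.43,-.43,-1.3]); print("block",x.round(4),r[:6].round(1).tolist())
    o=[(w,Nw,nw)]+([(d["side"],Ns,S(ns)),(d["scene"],Nc,C(nc))] if all_ else [])
    x,r=fit(o,[.47,-.23,.3]); print("nest",x.round(4),r[:6].round(1).tolist(),place(x,[(-53,63,8),(-28,23,8)]).round(4).tolist())
from workcell import status; s=status.sense()
q=s["orientation"]; y=R.from_quat(q[[1,2,3,0]]).apply([0,1,0]); print(s["position"],np.arctan2(y[1],y[0]))
E
python3 m3.py
```

```text
block [ 0.4343 -0.4263 -1.2939] [[-0.2, 0.1], [3.6, 0.6], [2.6, 0.4], [-0.6, -0.8], [-1.2, -0.3], [-0.5, -0.1]]
nest [ 0.4699 -0.2249  0.2913] [[-0.5, 0.1], [2.4, -1.1], [-2.5, -0.6], [1.2, 1.0], [0.0, 0.4], [-0.5, 0.0]] [[0.401, -0.1798, 0.008], [0.4364, -0.2109, 0.008]]
block [ 0.4346 -0.4267 -1.2944] [[-0.6, 0.2], [3.3, 0.7], [2.3, 0.5], [-1.0, -0.6], [-1.5, -0.2], [-0.9, 0.1]]
nest [ 0.4702 -0.2254  0.2913] [[-0.9, 0.2], [1.9, -0.9], [-2.9, -0.5], [0.8, 1.1], [-0.4, 0.5], [-0.9, 0.1]] [[0.4013, -0.1803, 0.008], [0.4368, -0.2114, 0.008]]
[ 0.46063062 -0.31078596  0.38404652] 1.8415681795970045
```

Request:
move_arm(plan=[{"dx": -8, "dy": -35, "dz": -20, "ax": 0, "ay": 0, "az": 0, "fingers": 0}, {"dx": -16, "dy": -70, "dz": -45, "ax": 0, "ay": 0, "az": 0, "fingers": 0}, {"dx": -24, "dy": -100, "dz": -75, "ax": 0, "ay": 0, "az": 0.005, "fingers": 0}, {"dx": -27, "dy": -118, "dz": -110, "ax": 0, "ay": 0, "az": 0.005, "fingers": 0}, {"dx": -27, "dy": -118, "dz": -150, "ax": 0, "ay": 0, "az": 0.005, "fingers": 0}, {"dx": -27, "dy": -118, "dz": -190, "ax": 0, "ay": 0, "az": 0.005, "fingers": 0}, {"dx": -27, "dy": -118, "dz": -225, "ax": 0, "ay": 0, "az": 0.005, "fingers": 0}, {"dx": -27, "dy": -118, "dz": -250, "ax": 0, "ay": 0, "az": 0.005, "fingers": 0}, {"dx": -27, "dy": -118, "dz": -250, "ax": 0, "ay": 0, "az": 0.005, "fingers": 0}, {"dx": -27, "dy": -118, "dz": -250, "ax": 0, "ay": 0, "az": 0.005, "fingers": 0}])

```text
t: 3.78
position: [0.435, -0.426, 0.1369]
orientation: [0.0, -0.139, 0.99, 0.001]
wrist_force: [-0.6, -0.6, 0.2]
finger_gap: 0.0855
gripper_force: 0.0
```

Run:
```python
from workcell import status, optics
import cv2, pickle
optics.capture("scene")
r=optics.capture("wrist"); pickle.dump(r,open("w2.pkl","wb"))
cv2.imwrite("pics/w2.png",r["color"][:,:,::-1])
from h import *
s=status.sense();q=s["orientation"]; y=R.from_quat(q[[1,2,3,0]]).apply([0,1,0]);z=R.from_quat(q[[1,2,3,0]]).apply([0,0,1])
print(s["t"],s["position"],np.arctan2(y[1],y[0]),z,s["wrist_force"])
B=[(-25,-40,55),(25,-40,55),(25,40,55),(-25,26,55),(-11,26,55),(-11,40,55)]
print(proj(r,place([.4346,-.4267,-1.294],B)).round(0).tolist())
```

```text
3.8833 [ 0.43570506 -0.42724727  0.13906266] 1.8505585835919098 [ 3.27453188e-03 -8.94446914e-04 -9.99994239e-01] [-0.43373844 -0.10381383  0.51645961]
[[364.0, 180.0], [275.0, 180.0], [279.0, 310.0], [360.0, 289.0], [337.0, 289.0], [337.0, 310.0]]
```

View pics/w2.png

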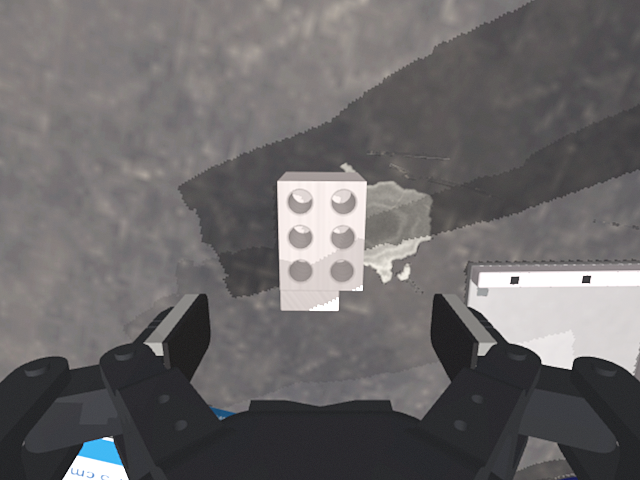

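The wrist view shows the block top at (278–366, 181–310), 1–2 px (about 1 mm) from the prediction, with the notch at the lower right (350,300). It sits between the fingers, so I descend and grip.

Request:
move_arm(plan=[{"dx": 0, "dy": 0, "dz": -35, "ax": 0, "ay": 0, "az": 0, "fingers": 0}, {"dx": 0, "dy": 0, "dz": -70, "ax": 0, "ay": 0, "az": 0, "fingers": 0}, {"dx": 0, "dy": 0, "dz": -90, "ax": 0, "ay": 0, "az": 0, "fingers": 0}, {"dx": 0, "dy": 0, "dz": -100, "ax": 0, "ay": 0, "az": 0, "fingers": 0}, {"dx": 0, "dy": 0, "dz": -100, "ax": 0, "ay": 0, "az": 0, "fingers": 0}, {"dx": 0, "dy": 0, "dz": -100, "ax": 0, "ay": 0, "az": 0, "fingers": 0.2}, {"dx": 0, "dy": 0, "dz": -100, "ax": 0, "ay": 0, "az": 0, "fingers": 0.4}, {"dx": 0, "dy": 0, "dz": -100, "ax": 0, "ay": 0, "az": 0, "fingers": 0.6}, {"dx": 0, "dy": 0, "dz": -100, "ax": 0, "ay": 0, "az": 0, "fingers": 0.7}, {"dx": 0, "dy": 0, "dz": -100, "ax": 0, "ay": 0, "az": 0, "fingers": 0.8}], squeeze=60)

```text
t: 4.72
position: [0.4352, -0.4274, 0.0386]
orientation: [0.002, -0.139, 0.99, -0.0]
wrist_force: [0.1, 1.3, 7.9]
finger_gap: 0.0492
gripper_force: 63.9
```

Request:
move_arm(plan=[{"dx": 0, "dy": 0, "dz": 0, "ax": 0, "ay": 0, "az": 0, "fingers": 0.8}, {"dx": 0, "dy": 0, "dz": 0, "ax": 0, "ay": 0, "az": 0, "fingers": 0.8}, {"dx": 0, "dy": 0, "dz": 0, "ax": 0, "ay": 0, "az": 0, "fingers": 0.8}, {"dx": 0, "dy": 0, "dz": 0, "ax": 0, "ay": 0, "az": 0, "fingers": 0.8}])

```text
t: 5.05
position: [0.4352, -0.4274, 0.0386]
orientation: [0.002, -0.139, 0.99, -0.0]
wrist_force: [-0.1, 0.5, 7.7]
finger_gap: 0.0492
gripper_force: 63.9
```

Request:
move_arm(plan=[{"dx": 0, "dy": 0, "dz": 15, "ax": 0, "ay": 0, "az": 0, "fingers": 0.8}, {"dx": 0, "dy": 0, "dz": 45, "ax": 0, "ay": 0, "az": 0, "fingers": 0.8}, {"dx": 0, "dy": 0, "dz": 80, "ax": 0, "ay": 0, "az": 0, "fingers": 0.8}, {"dx": 0, "dy": 0, "dz": 115, "ax": 0, "ay": 0, "az": 0.05, "fingers": 0.8}, {"dx": 0, "dy": 10, "dz": 140, "ax": 0, "ay": 0, "az": 0.15, "fingers": 0.8}, {"dx": 0, "dy": 25, "dz": 150, "ax": 0, "ay": 0, "az": 0.27, "fingers": 0.8}, {"dx": 5, "dy": 45, "dz": 150, "ax": 0, "ay": 0, "az": 0.39, "fingers": 0.8}, {"dx": 10, "dy": 65, "dz": 150, "ax": 0, "ay": 0, "az": 0.51, "fingers": 0.8}, {"dx": 15, "dy": 85, "dz": 150, "ax": 0, "ay": 0, "az": 0.63, "fingers": 0.8}, {"dx": 20, "dy": 105, "dz": 150, "ax": 0, "ay": 0, "az": 0.75, "fingers": 0.8}])

```text
t: 5.88
position: [0.4545, -0.3208, 0.1872]
orientation: [0.0, -0.495, 0.869, 0.001]
wrist_force: [0.6, -0.8, -4.7]
finger_gap: 0.0492
gripper_force: 64.0
```

Request:
move_arm(plan=[{"dx": 2, "dy": 20, "dz": 0, "ax": 0, "ay": 0, "az": 0.12, "fingers": 0.8}, {"dx": 4, "dy": 40, "dz": 0, "ax": 0, "ay": 0, "az": 0.24, "fingers": 0.8}, {"dx": 6, "dy": 60, "dz": 0, "ax": 0, "ay": 0, "az": 0.36, "fingers": 0.8}, {"dx": 8, "dy": 80, "dz": 0, "ax": 0, "ay": 0, "az": 0.48, "fingers": 0.8}, {"dx": 9, "dy": 90, "dz": 0, "ax": 0, "ay": 0, "az": 0.6, "fingers": 0.8}, {"dx": 9, "dy": 96, "dz": 0, "ax": 0, "ay": 0, "az": 0.72, "fingers": 0.8}, {"dx": 9, "dy": 96, "dz": 0, "ax": 0, "ay": 0, "az": 0.8, "fingers": 0.8}, {"dx": 9, "dy": 96, "dz": 0, "ax": 0, "ay": 0, "az": 0.833, "fingers": 0.8}, {"dx": 9, "dy": 96, "dz": 0, "ax": 0, "ay": 0, "az": 0.833, "fingers": 0.8}, {"dx": 9, "dy": 96, "dz": 0, "ax": 0, "ay": 0, "az": 0.833, "fingers": 0.8}])

```text
t: 6.72
position: [0.4635, -0.2257, 0.1869]
orientation: [0.0, 0.802, -0.597, -0.001]
wrist_force: [-0.4, -0.9, -3.5]
finger_gap: 0.0494
gripper_force: 63.9
```

```bash
cat > st.py <<'E'
from workcell import status
from h import *
s=status.sense();q=s["orientation"]; r=R.from_quat(q[[1,2,3,0]]);y=r.apply([0,1,0]);z=r.apply([0,0,1])
print(s["t"],s["position"].round(4),"yaw",np.arctan2(y[1],y[0]).round(4),z.round(4),s["wrist_force"].round(1),s["torque"].round(2),s["finger_gap"],s["gripper_force"],s["qpos"].round(2))
E
python3 - <<'E'
from workcell import status, optics
import cv2, pickle
from h import *
optics.capture("scene");optics.capture("scene")
r=optics.capture("wrist"); pickle.dump(r,open("w3.pkl","wb"))
im=r["color"][:,:,::-1].copy()
cv2.imwrite("pics/w3.png",im)
N=[(-53,63,22),(-65,75,22),(65,63,22),(-53,-75,22),(65,-75,8),(-65,-75,22)]
print(proj(r,place([.4702,-.2254,.2913],N)).round(0).tolist())
import st
E
```

```text
[[377.0, 291.0], [390.0, 304.0], [238.0, 291.0], [384.0, 120.0], [231.0, 122.0], [400.0, 120.0]]
6.8667 [ 0.4635 -0.2259  0.1866] yaw -2.8514 [-0.0018  0.001  -1.    ] [-0.2 -0.  -5. ] [-0.05 -0.02  0.04] 0.049217384376514524 63.9043128490448 [-0.62  0.23 -0.18  1.17 -0.   -2.48]
```

View pics/w3.png

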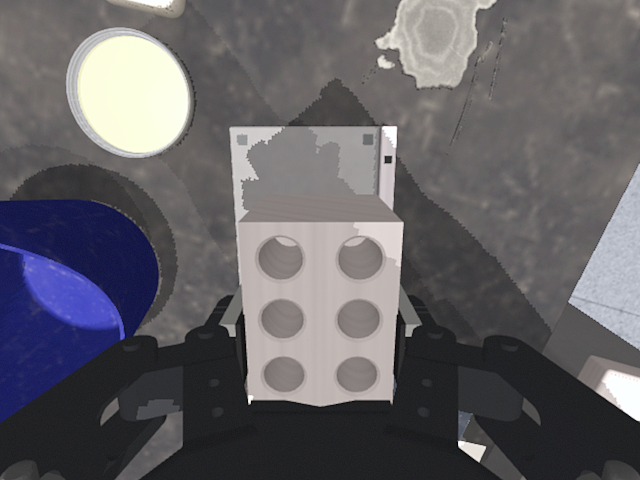

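The nest shows ahead of the held block: plate front edge from (231,127) to (397,126), near fence on the right at (388,160). Its yaw agrees within about 0.01 rad. The block hangs with its notched end toward the fence corner, so I lower it.

Request:
move_arm(plan=[{"dx": 0, "dy": 0, "dz": -35, "ax": 0, "ay": 0, "az": 0, "fingers": 0.8}, {"dx": 0, "dy": 0, "dz": -70, "ax": 0, "ay": 0, "az": 0, "fingers": 0.8}, {"dx": 0, "dy": 0, "dz": -100, "ax": 0, "ay": 0, "az": 0, "fingers": 0.8}, {"dx": 0, "dy": 0, "dz": -120, "ax": 0, "ay": 0, "az": 0, "fingers": 0.8}, {"dx": 0, "dy": 0, "dz": -132, "ax": 0, "ay": 0, "az": 0, "fingers": 0.8}, {"dx": 0, "dy": 0, "dz": -136, "ax": 0, "ay": 0, "az": 0, "fingers": 0.8}, {"dx": 0, "dy": 0, "dz": -138, "ax": 0, "ay": 0, "az": 0, "fingers": 0.8}, {"dx": 0, "dy": 0, "dz": -139, "ax": 0, "ay": 0, "az": 0, "fingers": 0.8}, {"dx": 0, "dy": 0, "dz": -140, "ax": 0, "ay": 0, "az": 0, "fingers": 0.8}, {"dx": 0, "dy": 0, "dz": -140, "ax": 0, "ay": 0, "az": 0, "fingers": 0.8}])

```text
t: 7.7
position: [0.464, -0.2261, 0.0472]
orientation: [0.0, 0.802, -0.597, -0.0]
wrist_force: [-0.5, -0.1, -5.8]
finger_gap: 0.0495
gripper_force: 63.7
```

Request:
move_arm(plan=[{"dx": 0, "dy": 0, "dz": -0.5, "ax": 0, "ay": 0, "az": 0, "fingers": 0.8}, {"dx": 0, "dy": 0, "dz": -1, "ax": 0, "ay": 0, "az": 0, "fingers": 0.8}, {"dx": 0, "dy": 0, "dz": -1, "ax": 0, "ay": 0, "az": 0, "fingers": 0.8}, {"dx": 0, "dy": 0, "dz": -1, "ax": 0, "ay": 0, "az": 0, "fingers": 0.8}])

```text
t: 8.03
position: [0.4639, -0.2261, 0.0466]
orientation: [0.0, 0.802, -0.597, -0.0]
wrist_force: [-2.6, 0.5, 5.3]
finger_gap: 0.0491
gripper_force: 64.9
```

It stands on the plate with about 5 N pressing down beyond its weight. Now I move toward the near fence along nest -x, world (-0.958, -0.287).

Request:
move_arm(plan=[{"dx": -1.9, "dy": -0.6, "dz": 0.3, "ax": 0, "ay": 0, "az": 0, "fingers": 0.8}, {"dx": -3.8, "dy": -1.1, "dz": 0.3, "ax": 0, "ay": 0, "az": 0, "fingers": 0.8}, {"dx": -5.7, "dy": -1.7, "dz": 0.3, "ax": 0, "ay": 0, "az": 0, "fingers": 0.8}, {"dx": -7.7, "dy": -2.3, "dz": 0.3, "ax": 0, "ay": 0, "az": 0, "fingers": 0.8}, {"dx": -9.6, "dy": -2.9, "dz": 0.3, "ax": 0, "ay": 0, "az": 0, "fingers": 0.8}, {"dx": -11.5, "dy": -3.4, "dz": 0.3, "ax": 0, "ay": 0, "az": 0, "fingers": 0.8}, {"dx": -13.4, "dy": -4.0, "dz": 0.3, "ax": 0, "ay": 0, "az": 0, "fingers": 0.8}, {"dx": -14.4, "dy": -4.3, "dz": 0.3, "ax": 0, "ay": 0, "az": 0, "fingers": 0.8}, {"dx": -14.4, "dy": -4.3, "dz": 0.3, "ax": 0, "ay": 0, "az": 0, "fingers": 0.8}])

```text
t: 8.78
position: [0.4502, -0.2306, 0.0466]
orientation: [-0.0, 0.802, -0.597, 0.0]
wrist_force: [5.2, 1.1, 6.0]
finger_gap: 0.0489
gripper_force: 65.0
```

Request:
move_arm(plan=[{"dx": -0.7, "dy": -0.2, "dz": 0, "ax": 0, "ay": 0, "az": 0, "fingers": 0.8}, {"dx": -1.4, "dy": -0.4, "dz": 0, "ax": 0, "ay": 0, "az": 0, "fingers": 0.8}, {"dx": -2.1, "dy": -0.6, "dz": 0, "ax": 0, "ay": 0, "az": 0, "fingers": 0.8}, {"dx": -2.1, "dy": -0.6, "dz": 0, "ax": 0, "ay": 0, "az": 0, "fingers": 0.8}])

```text
t: 9.12
position: [0.4483, -0.2312, 0.0466]
orientation: [-0.0, 0.802, -0.597, 0.001]
wrist_force: [6.3, 0.8, 5.9]
finger_gap: 0.0493
gripper_force: 65.1
```

Request:
move_arm(plan=[{"dx": -0.6, "dy": -0.2, "dz": 0, "ax": 0, "ay": 0, "az": 0, "fingers": 0.8}, {"dx": -1.2, "dy": -0.4, "dz": 0, "ax": 0, "ay": 0, "az": 0, "fingers": 0.8}, {"dx": -1.2, "dy": -0.4, "dz": 0, "ax": 0, "ay": 0, "az": 0, "fingers": 0.8}])

```text
t: 9.37
position: [0.4472, -0.2316, 0.0466]
orientation: [-0.0, 0.802, -0.597, 0.001]
wrist_force: [6.1, 1.8, 6.1]
finger_gap: 0.0495
gripper_force: 65.1
```

Request:
move_arm(plan=[{"dx": -0.7, "dy": -0.2, "dz": 0, "ax": 0, "ay": 0, "az": 0, "fingers": 0.8}, {"dx": -1.4, "dy": -0.4, "dz": 0, "ax": 0, "ay": 0, "az": 0, "fingers": 0.8}, {"dx": -1.4, "dy": -0.4, "dz": 0, "ax": 0, "ay": 0, "az": 0, "fingers": 0.8}])

```text
t: 9.62
position: [0.4457, -0.232, 0.0466]
orientation: [-0.0, 0.802, -0.597, 0.001]
wrist_force: [5.7, 1.4, 5.7]
finger_gap: 0.0492
gripper_force: 65.1
```

Request:
move_arm(plan=[{"dx": -0.7, "dy": -0.2, "dz": 0, "ax": 0, "ay": 0, "az": 0, "fingers": 0.8}, {"dx": -0.7, "dy": -0.2, "dz": 0, "ax": 0, "ay": 0, "az": 0, "fingers": 0.8}])

```text
t: 9.78
position: [0.4451, -0.2322, 0.0466]
orientation: [-0.0, 0.802, -0.597, 0.001]
wrist_force: [5.6, 1.3, 6.5]
finger_gap: 0.0493
gripper_force: 65.1
```

Request:
move_arm(plan=[{"dx": -0.7, "dy": -0.2, "dz": 0, "ax": 0, "ay": 0, "az": 0, "fingers": 0.8}, {"dx": -1.2, "dy": -0.35, "dz": 0, "ax": 0, "ay": 0, "az": 0, "fingers": 0.8}, {"dx": -1.2, "dy": -0.35, "dz": 0, "ax": 0, "ay": 0, "az": 0, "fingers": 0.8}])

```text
t: 10.03
position: [0.4439, -0.2325, 0.0466]
orientation: [-0.0, 0.802, -0.597, 0.001]
wrist_force: [6.5, 0.9, 5.3]
finger_gap: 0.0494
gripper_force: 65.1
```

Request:
move_arm(plan=[{"dx": -0.7, "dy": -0.2, "dz": 0, "ax": 0, "ay": 0, "az": 0, "fingers": 0.8}, {"dx": -0.7, "dy": -0.2, "dz": 0, "ax": 0, "ay": 0, "az": 0, "fingers": 0.8}])

```text
t: 10.2
position: [0.4433, -0.2327, 0.0466]
orientation: [-0.001, 0.802, -0.597, 0.001]
wrist_force: [5.5, 2.2, 5.5]
finger_gap: 0.0492
gripper_force: 65.0
```

Request:
move_arm(plan=[{"dx": -0.7, "dy": -0.2, "dz": 0, "ax": 0, "ay": 0, "az": 0, "fingers": 0.8}, {"dx": -1.2, "dy": -0.35, "dz": 0, "ax": 0, "ay": 0, "az": 0, "fingers": 0.8}, {"dx": -1.2, "dy": -0.35, "dz": 0, "ax": 0, "ay": 0, "az": 0, "fingers": 0.8}])

```text
t: 10.45
position: [0.4432, -0.2327, 0.0467]
orientation: [-0.002, 0.803, -0.597, 0.001]
wrist_force: [12.9, 5.2, 2.4]
finger_gap: 0.049
gripper_force: 64.8
```

Request:
move_arm(plan=[{"dx": -0.7, "dy": -0.2, "dz": 0, "ax": 0, "ay": 0, "az": 0, "fingers": 0.8}, {"dx": -0.7, "dy": -0.2, "dz": 0, "ax": 0, "ay": 0, "az": 0, "fingers": 0.8}])

```text
t: 10.62
position: [0.4431, -0.2328, 0.0467]
orientation: [-0.002, 0.803, -0.596, 0.002]
wrist_force: [15.5, 5.7, 1.6]
finger_gap: 0.0492
gripper_force: 64.9
```

The near fence is contacted with about 16 N. Now I slide along nest +y, world (-0.287, 0.958), toward the side fence.

Request:
move_arm(plan=[{"dx": -0.6, "dy": 1.9, "dz": 0, "ax": 0, "ay": 0, "az": 0, "fingers": 0.8}, {"dx": -1.1, "dy": 3.8, "dz": 0, "ax": 0, "ay": 0, "az": 0, "fingers": 0.8}, {"dx": -1.7, "dy": 5.7, "dz": 0, "ax": 0, "ay": 0, "az": 0, "fingers": 0.8}, {"dx": -2.3, "dy": 7.7, "dz": 0, "ax": 0, "ay": 0, "az": 0, "fingers": 0.8}, {"dx": -2.9, "dy": 9.6, "dz": 0, "ax": 0, "ay": 0, "az": 0, "fingers": 0.8}, {"dx": -2.9, "dy": 9.6, "dz": 0, "ax": 0, "ay": 0, "az": 0, "fingers": 0.8}])

```text
t: 11.12
position: [0.4409, -0.2251, 0.047]
orientation: [-0.001, 0.803, -0.597, 0.003]
wrist_force: [16.8, -3.5, -3.0]
finger_gap: 0.0492
gripper_force: 64.2
```

```bash
python3 st.py
```

```text
11.1167 [ 0.4409 -0.2251  0.047 ] yaw -2.8494 [ 0.0063 -0.0029 -1.    ] [16.8 -3.5 -3. ] [-0.74 -3.44  0.17] 0.04918831588413916 64.23689246177673 [-0.64  0.31 -0.46  0.79  0.   -2.51]
```

Request:
move_arm(plan=[{"dx": -0.4, "dy": 1.4, "dz": -0.4, "ax": 0, "ay": 0, "az": 0, "fingers": 0.8}, {"dx": -0.8, "dy": 2.8, "dz": -0.5, "ax": 0, "ay": 0, "az": 0, "fingers": 0.8}, {"dx": -1.2, "dy": 4.2, "dz": -0.5, "ax": 0, "ay": 0, "az": 0, "fingers": 0.8}, {"dx": -1.6, "dy": 5.6, "dz": -0.5, "ax": 0, "ay": 0, "az": 0, "fingers": 0.8}, {"dx": -1.6, "dy": 5.6, "dz": -0.5, "ax": 0, "ay": 0, "az": 0, "fingers": 0.8}])

```text
t: 11.53
position: [0.4394, -0.2203, 0.047]
orientation: [-0.0, 0.802, -0.597, 0.004]
wrist_force: [14.0, -5.5, 0.8]
finger_gap: 0.049
gripper_force: 64.8
```

Request:
move_arm(plan=[{"dx": -0.3, "dy": 1, "dz": 0, "ax": 0, "ay": 0, "az": 0, "fingers": 0.8}, {"dx": -0.6, "dy": 2, "dz": 0, "ax": 0, "ay": 0, "az": 0, "fingers": 0.8}, {"dx": -0.6, "dy": 2, "dz": 0, "ax": 0, "ay": 0, "az": 0, "fingers": 0.8}])

```text
t: 11.78
position: [0.4389, -0.2184, 0.047]
orientation: [-0.0, 0.802, -0.597, 0.004]
wrist_force: [14.0, -5.6, 1.5]
finger_gap: 0.0492
gripper_force: 64.8
```

Request:
move_arm(plan=[{"dx": -0.3, "dy": 1, "dz": 0, "ax": 0, "ay": 0, "az": 0, "fingers": 0.8}, {"dx": -0.6, "dy": 2, "dz": 0, "ax": 0, "ay": 0, "az": 0, "fingers": 0.8}, {"dx": -0.9, "dy": 3, "dz": 0, "ax": 0, "ay": 0, "az": 0, "fingers": 0.8}, {"dx": -0.9, "dy": 3, "dz": 0, "ax": 0, "ay": 0, "az": 0, "fingers": 0.8}])

```text
t: 12.12
position: [0.438, -0.2153, 0.047]
orientation: [-0.0, 0.802, -0.597, 0.004]
wrist_force: [12.7, -5.9, 1.0]
finger_gap: 0.0493
gripper_force: 64.8
```

Request:
move_arm(plan=[{"dx": -0.2, "dy": 0.7, "dz": 0, "ax": 0, "ay": 0, "az": 0, "fingers": 0.8}, {"dx": -0.4, "dy": 1.4, "dz": 0, "ax": 0, "ay": 0, "az": 0, "fingers": 0.8}, {"dx": -0.4, "dy": 1.4, "dz": 0, "ax": 0, "ay": 0, "az": 0, "fingers": 0.8}])

```text
t: 12.37
position: [0.4375, -0.214, 0.047]
orientation: [-0.0, 0.802, -0.597, 0.004]
wrist_force: [13.7, -6.1, 0.8]
finger_gap: 0.0494
gripper_force: 64.8
```

Request:
move_arm(plan=[{"dx": -0.2, "dy": 0.7, "dz": 0, "ax": 0, "ay": 0, "az": 0, "fingers": 0.8}, {"dx": -0.4, "dy": 1.4, "dz": 0, "ax": 0, "ay": 0, "az": 0, "fingers": 0.8}, {"dx": -0.4, "dy": 1.4, "dz": 0, "ax": 0, "ay": 0, "az": 0, "fingers": 0.8}])

```text
t: 12.62
position: [0.4371, -0.2126, 0.047]
orientation: [-0.0, 0.802, -0.597, 0.004]
wrist_force: [14.2, -6.4, 0.9]
finger_gap: 0.0494
gripper_force: 64.8
```

Request:
move_arm(plan=[{"dx": -0.2, "dy": 0.7, "dz": 0, "ax": 0, "ay": 0, "az": 0, "fingers": 0.8}, {"dx": -0.4, "dy": 1.4, "dz": 0, "ax": 0, "ay": 0, "az": 0, "fingers": 0.8}, {"dx": -0.4, "dy": 1.4, "dz": 0, "ax": 0, "ay": 0, "az": 0, "fingers": 0.8}])

```text
t: 12.87
position: [0.4367, -0.2112, 0.047]
orientation: [-0.0, 0.802, -0.597, 0.004]
wrist_force: [12.8, -7.0, 1.2]
finger_gap: 0.0494
gripper_force: 64.8
```

Request:
move_arm(plan=[{"dx": -0.2, "dy": 0.7, "dz": 0, "ax": 0, "ay": 0, "az": 0, "fingers": 0.8}, {"dx": -0.4, "dy": 1.4, "dz": 0, "ax": 0, "ay": 0, "az": 0, "fingers": 0.8}, {"dx": -0.4, "dy": 1.4, "dz": 0, "ax": 0, "ay": 0, "az": 0, "fingers": 0.8}])

```text
t: 13.12
position: [0.4363, -0.2098, 0.047]
orientation: [-0.0, 0.802, -0.597, 0.004]
wrist_force: [13.5, -6.4, 1.6]
finger_gap: 0.0491
gripper_force: 64.8
```

Request:
move_arm(plan=[{"dx": -0.2, "dy": 0.7, "dz": 0, "ax": 0, "ay": 0, "az": 0, "fingers": 0.8}, {"dx": -0.2, "dy": 0.7, "dz": 0, "ax": 0, "ay": 0, "az": 0, "fingers": 0.8}])

```text
t: 13.28
position: [0.4361, -0.2091, 0.047]
orientation: [-0.0, 0.802, -0.597, 0.004]
wrist_force: [12.8, -6.1, 0.1]
finger_gap: 0.0494
gripper_force: 64.8
```

Request:
move_arm(plan=[{"dx": -0.2, "dy": 0.7, "dz": -0.1, "ax": 0, "ay": 0, "az": 0, "fingers": 0.8}, {"dx": -0.4, "dy": 1.4, "dz": -0.1, "ax": 0, "ay": 0, "az": 0, "fingers": 0.8}, {"dx": -0.4, "dy": 1.4, "dz": -0.1, "ax": 0, "ay": 0, "az": 0, "fingers": 0.8}])

```text
t: 13.53
position: [0.4357, -0.2078, 0.047]
orientation: [0.0, 0.802, -0.597, 0.004]
wrist_force: [13.1, -7.5, 1.5]
finger_gap: 0.049
gripper_force: 64.9
```

Request:
move_arm(plan=[{"dx": -0.2, "dy": 0.7, "dz": 0, "ax": 0, "ay": 0, "az": 0, "fingers": 0.8}, {"dx": -0.4, "dy": 1.4, "dz": 0, "ax": 0, "ay": 0, "az": 0, "fingers": 0.8}, {"dx": -0.4, "dy": 1.4, "dz": 0, "ax": 0, "ay": 0, "az": 0, "fingers": 0.8}])

```text
t: 13.78
position: [0.4355, -0.207, 0.047]
orientation: [0.0, 0.802, -0.597, 0.004]
wrist_force: [13.6, -9.4, 1.4]
finger_gap: 0.0491
gripper_force: 64.5
```

```bash
python3 st.py
```

```text
13.7833 [ 0.4355 -0.207   0.047 ] yaw -2.8503 [ 0.0066 -0.0061 -1.    ] [13.6 -9.4  1.4] [-1.97 -2.92  0.28] 0.04905229443739634 64.52334523200989 [-0.62  0.29 -0.49  0.78 -0.   -2.48]
```

Request:
move_arm(plan=[{"dx": -0.1, "dy": 0.5, "dz": 0, "ax": 0, "ay": 0, "az": 0, "fingers": 0.8}, {"dx": -0.3, "dy": 1.0, "dz": 0, "ax": 0, "ay": 0, "az": 0, "fingers": 0.8}, {"dx": -0.4, "dy": 1.4, "dz": 0, "ax": 0, "ay": 0, "az": 0, "fingers": 0.8}, {"dx": -0.4, "dy": 1.4, "dz": 0, "ax": 0, "ay": 0, "az": 0, "fingers": 0.8}, {"dx": -0.4, "dy": 1.4, "dz": 0, "ax": 0, "ay": 0, "az": 0, "fingers": 0.8}])

```text
t: 14.2
position: [0.4355, -0.2069, 0.0471]
orientation: [0.001, 0.802, -0.597, 0.005]
wrist_force: [12.8, -16.4, -2.0]
finger_gap: 0.0492
gripper_force: 64.2
```

```bash
python3 st.py
```

```text
14.2 [ 0.4355 -0.2069  0.0471] yaw -2.8509 [ 0.0071 -0.0084 -0.9999] [ 12.8 -16.4  -2. ] [-3.18 -3.    0.34] 0.04918893522863508 64.1508936882019 [-0.62  0.29 -0.49  0.77 -0.   -2.48]
```

Request:
move_arm(plan=[{"dx": -0.4, "dy": -0.1, "dz": -0.2, "ax": 0, "ay": 0, "az": 0, "fingers": 0.8}, {"dx": -0.8, "dy": -0.2, "dz": -0.4, "ax": 0, "ay": 0, "az": 0, "fingers": 0.8}, {"dx": -1.2, "dy": -0.2, "dz": -0.4, "ax": 0, "ay": 0, "az": 0, "fingers": 0.8}, {"dx": -1.2, "dy": -0.2, "dz": -0.4, "ax": 0, "ay": 0, "az": 0, "fingers": 0.8}, {"dx": -1.2, "dy": -0.2, "dz": -0.4, "ax": 0, "ay": 0, "az": 0, "fingers": 0.8}])

```text
t: 14.62
position: [0.4354, -0.2069, 0.0471]
orientation: [0.0, 0.802, -0.597, 0.006]
wrist_force: [19.2, -13.3, -0.3]
finger_gap: 0.0493
gripper_force: 64.6
```

Run:
```python
import st, cv2, numpy as np
from workcell import optics
w=optics.capture("wrist")["color"]; s=optics.capture("side")["color"]
c=cv2.resize(s[230:310,260:380],(600,400),interpolation=cv2.INTER_CUBIC)
cv2.imwrite("pics/fin.png",c[:,:,::-1])
```

```text
14.6167 [ 0.4354 -0.2069  0.0471] yaw -2.8504 [ 0.0096 -0.0079 -0.9999] [ 19.2 -13.3  -0.3] [-2.61 -3.9   0.27] 0.04926053524058079 64.63005423545837 [-0.62  0.29 -0.5   0.77 -0.   -2.48]
```

View pics/fin.png

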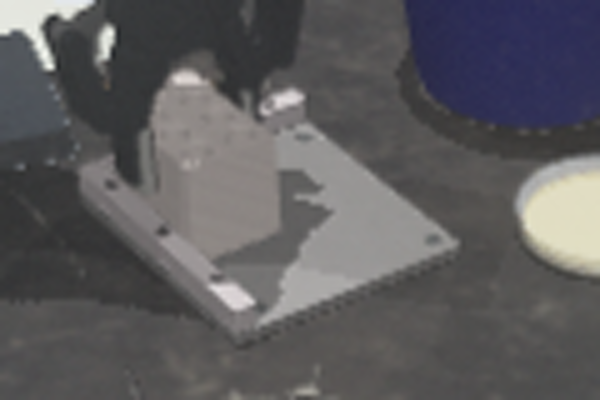

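The block sits in the fence corner, upright at about (215,170) in the crop, with the fingers well above the fences. Wrist loads are about 15 N toward the near fence and 18 N toward the side fence. I check that it is steady, then hand in.

Request:
move_arm(plan=[{"dx": 0, "dy": 0, "dz": 0, "ax": 0, "ay": 0, "az": 0, "fingers": 0.8}, {"dx": 0, "dy": 0, "dz": 0, "ax": 0, "ay": 0, "az": 0, "fingers": 0.8}, {"dx": 0, "dy": 0, "dz": 0, "ax": 0, "ay": 0, "az": 0, "fingers": 0.8}, {"dx": 0, "dy": 0, "dz": 0, "ax": 0, "ay": 0, "az": 0, "fingers": 0.8}, {"dx": 0, "dy": 0, "dz": 0, "ax": 0, "ay": 0, "az": 0, "fingers": 0.8}, {"dx": 0, "dy": 0, "dz": 0, "ax": 0, "ay": 0, "az": 0, "fingers": 0.8}])

```text
t: 15.22
position: [0.4354, -0.2069, 0.0472]
orientation: [0.0, 0.802, -0.597, 0.006]
wrist_force: [17.9, -13.2, 0.1]
finger_gap: 0.0492
gripper_force: 64.6
```

Run:
```python
import st
from workcell import hand_in
F=st.s["wrist_force"]
if F[0]*.958+F[1]*.287>8 and F[0]*.287-F[1]*.958>10: print(hand_in())
else: print("weak")
```

```text
15.2167 [ 0.4354 -0.2069  0.0472] yaw -2.8504 [ 0.0096 -0.0079 -0.9999] [ 17.9 -13.2   0.1] [-2.57 -3.8   0.24] 0.049153986990941013 64.62897598743439 [-0.62  0.29 -0.5   0.77 -0.   -2.48]
the job is handed in; nothing more can be done
None
```

I handed the job in at about 15 s with the tube block seated in the nest corner, still gripped and pressed at about 13 N toward the near fence and 18 N toward the side fence by the wrist sensor; no verdict came back.

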